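Unclamp the orange-catch cassette, pinch its catches and hold it out of the dock

TASK

Take the module cassette with the orange catches out of its dock: turn that dock's clamp knob about a quarter turn clockwise until its tongue is well clear of the cassette, then pinch the two orange side catches together and lift the cassette straight up. Finish while still holding it by the pinched catches, upright and still, over its dock with about a hand's breadth (8 cm) of air between the dock's top and the cassette's underside. Leave the blue-catch cassette, its clamp and everything else on the bench where they are.

Things in the scene. Friction and masses are not known exactly. Their poses are not given: they have to be found in the camera images.
- dock: Grey docking block fixed to the bench, 190 long, 80 wide, 40 tall. Origin at bench level under the middle of the cassette well; x along the block (-135 to +55), z up; clamp knob on its top at x = -105, the end towards the robot. Yaw within 0.45 rad; left or right of the other. Holds the cassette with ORANGE catches; they face its +y and -y.
- cassette: Dark grey module with ORANGE catches, body 88 (x) x 36 (y) x 75 tall, 0.2 to 0.45 kg; origin under its centre, axes as the dock's. Seated: underside 12 above bench, 28 deep in the well, 1.5 play. A shelf on its -x end (to x = -64) lies under the clamp's tongue. Two hooks hold it until both catches are pressed 5 or more. Lifted straight up 30 it is out of the well.
- catch_left (a joint): Travel of the +y catch in m: 0 = out at rest (hooked), 0.007 = fully pressed in (stop). Spring 3 N at rest to 7 N fully pressed; springs out when let go
- catch_right (a joint): The same for the -y catch
- catch_left_face (a point): Grip point: outer face of the +y orange press pad, 28 from the cassette's mid-plane at rest, 55 above its underside, 67 above the bench when seated. Pad 24 wide (x), 34 to 66 above the underside. Over both pads: 56 at rest, 42 fully pressed. Beside the pads is only the dock's flat top (40 above bench); a downward grasp closing along cassette y with the TCP at this height clears it
- catch_right_face (a point): The same on the -y pad
- clamp (a joint): Angle of the clamp knob of the orange-catch dock, rad: 0 = tongue pointing to dock +x, over the cassette's shelf (locked; starts at 0 to 0.3); grows clockwise seen from above, stop at 1.571 (tongue to dock -y, free). Tongue clear of the cassette from 0.95. Stays where left; friction 0.06 N m
- clamp_grip (a point): Grip point of the clamp knob, on its vertical axis, 79 above the bench. The grip is a black upright bar 44 long, 12 thick, 56 to 88 above the bench; at joint 0 it lies along dock x and it turns with the joint (point x axis along the bar to the tongue side, z up)
- clamp_tip (a point): Red end of the steel tongue (16 wide, 6 thick) that turns with the knob below its grip: 55 from the knob's axis, 50 above the bench
- spare_dock: Grey docking block fixed to the bench, 190 long, 80 wide, 40 tall. Origin at bench level under the middle of the cassette well; x along the block (-135 to +55), z up; clamp knob on its top at x = -105, the end towards the robot. Yaw within 0.45 rad; left or right of the other. Holds the cassette with BLUE catches: leave alone.
- spare_cassette: the same module with BLUE catches, seated in the spare dock: leave alone; origin under its centre
- spare_clamp_tip (a point): end of the tongue of the spare dock's clamp: leave alone
- mouse: white computer mouse 108 x 60 x 30 on a black mat, bystander; origin under its centre
- wrench: steel open-ended wrench, 140 long, lying flat, bystander; origin under its centre
- screwdriver: screwdriver with yellow handle, 200 long, 26 thick, lying, bystander; origin under its centre
- adapter: upright brass coaxial adapter, 22 diameter, 38 tall, standing between the docks, bystander; origin under its centre
- attenuator: small aluminium box 50 x 30 x 22 with a brass connector at each end, in front of the docks, bystander; origin under its centre
- cap_jar: small pale jar with red lid, 48 diameter, 55 tall, bystander; origin under its centre

How it is judged:
By the outcome, as a careful person would: the job done as asked, in the order asked, and still so for the second after the job is handed in, while the arm keeps its last pose, push and grip.
It also fails if it takes over 45 s, if anything falls off the work surface, if the arm or the gripper's body presses on something with over 40 N, if the wrist force passes 120 N, or if a joint passes its speed limit or range.

ROBOT

A 7-joint arm with a two-finger parallel gripper is mounted at the origin on the work surface. World frame = base frame: x ahead of the robot, y to its left, z up, the work surface at z = 0. Lengths are in m, angles in rad, forces in N, time in s.
With the tool pointing down it reaches from about 0.425 to 1.025 m from the base axis. Payload 3.6 kg.
Tool frame: the origin (TCP) lies between the finger pads, 19 mm behind the fingertips; this is the grasp point; z points along the fingers, y is the line along which they close (so a half turn about z gives the same grasp; the last joint's range is limited). The gripper opens to 85 mm and grips with 20 to 120 N. Pads are 22 mm wide; open, the fingers measure 114 mm over their backs; the gripper's body (76 mm by 85 mm) begins 54 mm behind the grasp point. The pads swing forward as they close: fully open they stand 13 mm farther back than shut.
Start: joints at [1.129, 0.591, 0.048, 1.609, -0.033, 0.943, -0.034], TCP at [0.248, -0.681, 0.25] pointing down, gripper open.
Joint ranges: [-2.69, 2.69], [-0.47, 2.24], [-1.27, 1.36], [0.19, 2.51], [-1.53, 4.68], [0.08, 2.07], [-3.09, 3.09]. Speed limits (rad/s): [2.57, 2.57, 3.14, 3.14, 3.14, 3.14, 3.14].

INTERFACE

Orientations are given as a 3x3 rotation matrix whose columns are the frame's x, y, z axes.
In Python, from workcell import env gives the robot as it stands.
- The arm moves only by the tool nudge_tcp, called after "Request:" as a command line: name --pt "numbers of a row" for each row, then --argument value for the rest. Schema: {"type":"object","properties":{"steps":{"type":"array","items":{"type":"object","properties":{"sx":{"type":"number"},"sy":{"type":"number"},"sz":{"type":"number"},"drx":{"type":"number"},"dry":{"type":"number"},"drz":{"type":"number"}},"additionalProperties":false},"minItems":1,"maxItems":20},"jaw":{"type":"number"},"force":{"type":"number"},"only":{"type":"string"},"quiet":{"type":"boolean"},"lines":{"type":"string"}},"required":["steps"],"additionalProperties":false}. steps is a list of rows, 1 to 20 of them, each an object with the fields sx, sy, sz (the shift in m), drx, dry, drz (a rotation vector in rad); a field left out counts as zero; each row is the pose to reach, as a shift and turn from the pose commanded when the call began, along the tool's axes at that moment; what a row does not reach only later rows make up. A row lasts 1/8 s, in which the tool goes at most 0.0625 m and 0.188 rad, less where a joint would pass 70% of its speed; a pose out of reach is approached as far as the arm can. jaw is the opening from 0.0 (shut) to 1.0 (fully open), set as the call begins (left out keeps the last). The fingers move at their own pace and stop on an object; force is the grip in N (left out, the last holds). Time passes only in rows, so rows that do not move let the fingers close. The tool returns the time, the measured TCP pose, the force, the opening and the grip force at its end. only (a regular expression) keeps the lines of the reply that match it, lines (a string "A,B") keeps lines A to B, and quiet returns only ok. Input that does not fit is refused with a message, and nothing moves.
- env.read_state(): the state, without advancing time (a new reading comes with each control period).
- env.snapshot(name): name is "scene" or "top" or "wrist"; returns a dict with "pixels" (400x640x3 uint8, red, green, blue), "fx", "fy", "cx", "cy" (pixels), "origin" and "orientation" of the camera in the world. Camera axes: x right, y down, z forward; pixel columns grow to the right and rows downward; lengths in m; the calibration is good to about 2 mm. A picture is of the moment at which its call begins. There is no depth.
- env.hand_in(): hands the job in; it is judged then, once.
The state is a dict: "time_s": time; "joint_positions": joint angles; "dq": joint speeds; "effort": joint torques, N m; "tcp_pos": TCP position; "ee_rot": TCP orientation; "ft_force": force on the tool from outside, world axes, zero at the start; "moment": the same for the moment, N m; "grip_width": opening from 0.0 (shut) to 1.0 (fully open); "grasp_force": force on a finger pad.
Only numpy, scipy, OpenCV 4.12 (cv2) and the standard library are available. Lean on these libraries where they do the work, as an engineer would, in place of code of your own. Each camera call takes 0.05 s, during which the arm holds its last target. There are 200 camera calls.

## Working session

There is one attempt and no reset: what is moved stays moved. The work goes in short steps, Python scripts to look and compute and a tool call to move; the robot and the scene stay as the last step left them, time stands still between calls to the robot, and variables do not carry over. Pictures are saved under pics/ and viewed, at most 10 in all, crops included, and the job is handed in when it is done.

```bash
mkdir -p pics; ls
```

Run:
```python
from workcell import env
import cv2
for n in ("scene","top"):
    s=env.snapshot(n); cv2.imwrite(f"pics/{n}0.png",s["pixels"][...,::-1]); print(n,s["fx"],s["cx"],s["cy"],s["origin"],s["orientation"])
st=env.read_state(); print(st["time_s"],st["tcp_pos"],st["ee_rot"],st["grip_width"])
```

```text
pics
workcell.py
scene 370.889782371395 322.51887435069517 199.9313721636487 [1.02757404 0.63587096 0.93660593] [[-0.79500118  0.44622339 -0.41092312]
 [ 0.60626245  0.56161558 -0.56305754]
 [-0.02046862 -0.69675866 -0.71701353]]
top 520.3587757942523 311.355576785096 203.0321680009219 [ 0.40861073 -0.02290499  1.41793278] [[-0.00854555 -0.99485251  0.10097258]
 [-0.99980738  0.0102847   0.01671596]
 [-0.01766839 -0.10081028 -0.99474877]]
0.1 [ 0.24753823 -0.68066275  0.24896214] [[ 9.39765298e-01  3.41819428e-01 -8.14677437e-04]
 [ 3.41820377e-01 -9.39763419e-01  1.88328285e-03]
 [-1.21861387e-04 -2.04831722e-03 -9.99997895e-01]] 0.9992107084456154
```

View pics/top0.png

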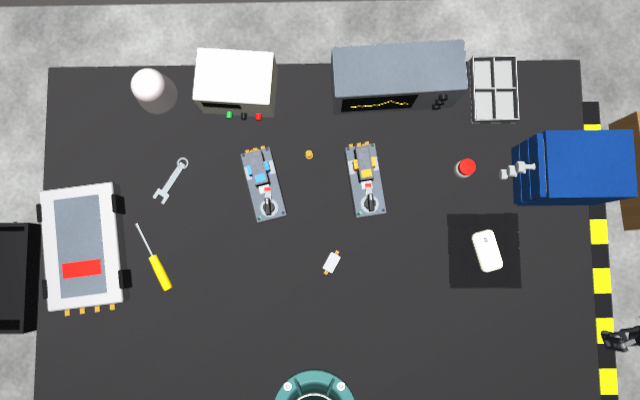

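View pics/scene0.png

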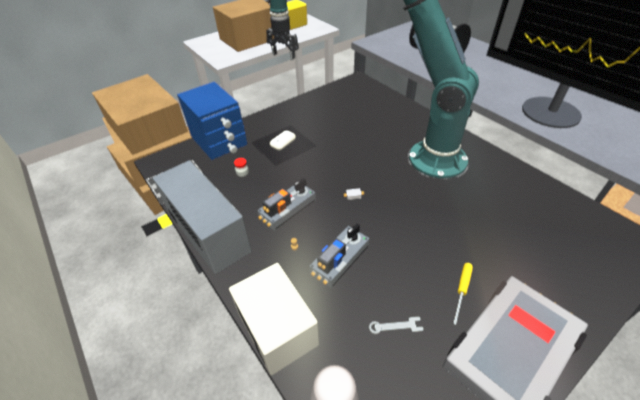

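The top view shows the orange cassette near (366,160), its knob near (369,203) and the red tongue end near (368,185). The blue dock is to the left at (262,180), and the brass adapter is between them at (309,155). Next I'll measure with colour masks.

Create h.py:
```python
from workcell import env
import cv2, numpy as np
def ray(s,u,v):
    d=np.array([(u-s["cx"])/s["fx"],(v-s["cy"])/s["fy"],1.0]); return s["origin"],np.array(s["orientation"])@d
def onz(s,u,v,z):
    o,d=ray(s,u,v); return o+d*(z-o[2])/d[2]
def proj(s,p):
    c=np.array(s["orientation"]).T@(np.array(p)-s["origin"]); return c[0]/c[2]*s["fx"]+s["cx"],c[1]/c[2]*s["fy"]+s["cy"]
def tri(a,b):
    A=np.zeros((3,3));y=np.zeros(3)
    for o,d in (a,b):
        d=d/np.linalg.norm(d);P=np.eye(3)-np.outer(d,d);A+=P;y+=P@o
    return np.linalg.solve(A,y)
def blobs(s,lo,hi,roi,mn=4):
    x0,y0,x1,y1=roi
    h=cv2.cvtColor(s["pixels"],cv2.COLOR_RGB2HSV); m=np.zeros(h.shape[:2],np.uint8)
    m[y0:y1,x0:x1]=cv2.inRange(h,lo,hi)[y0:y1,x0:x1]
    n,l,st,c=cv2.connectedComponentsWithStats(m)
    return [(c[i].round(2),st[i].tolist()) for i in range(1,n) if st[i,4]>=mn]
```

Run:
```python
from h import *
s=env.snapshot("top"); c=env.snapshot("scene")
for nm,x,roi in (("top",s,(335,135,395,225)),("scene",c,(245,170,330,235))):
    print(nm,"orange");[print(*b) for b in blobs(x,(8,140,90),(25,255,255),roi)]
    print("red");[print(*b) for b in blobs(x,(0,110,80),(6,255,255),roi,2)]; [print(*b) for b in blobs(x,(172,110,80),(180,255,255),roi,2)]
    x0,y0,x1,y1=roi
    cv2.imwrite(f"pics/{nm}crop.png",cv2.resize(x["pixels"][y0:y1,x0:x1,::-1],None,fx=6,fy=6,interpolation=cv2.INTER_CUBIC))
a=cv2.imread("pics/topcrop.png");b=cv2.imread("pics/scenecrop.png")
o=np.zeros((600,800,3),np.uint8);a=a[:540,:360];o[:540,:360]=a;b=cv2.resize(b,(436,333));o[:333,364:]=b;cv2.imwrite("pics/crops.png",o)
```

```text
top orange
[358.36 143.91] [357, 143, 4, 3, 11]
[366.8 142.4] [366, 142, 3, 2, 5]
[350.5 144.5] [349, 144, 4, 2, 8]
[355.38 164.91] [353, 159, 5, 12, 32]
[373.   164.83] [372, 163, 3, 4, 6]
[370.14 172.86] [369, 170, 3, 6, 7]
[363.5 176. ] [362, 176, 4, 1, 4]
red
[367.65 184.94] [365, 184, 6, 3, 17]
scene orange
[283.06 192.17] [279, 189, 9, 7, 35]
[280.35 204.51] [277, 200, 9, 12, 63]
[266.06 209.19] [264, 207, 5, 5, 16]
[259.5 217.5] [259, 217, 2, 2, 4]
red
```

View pics/crops.png

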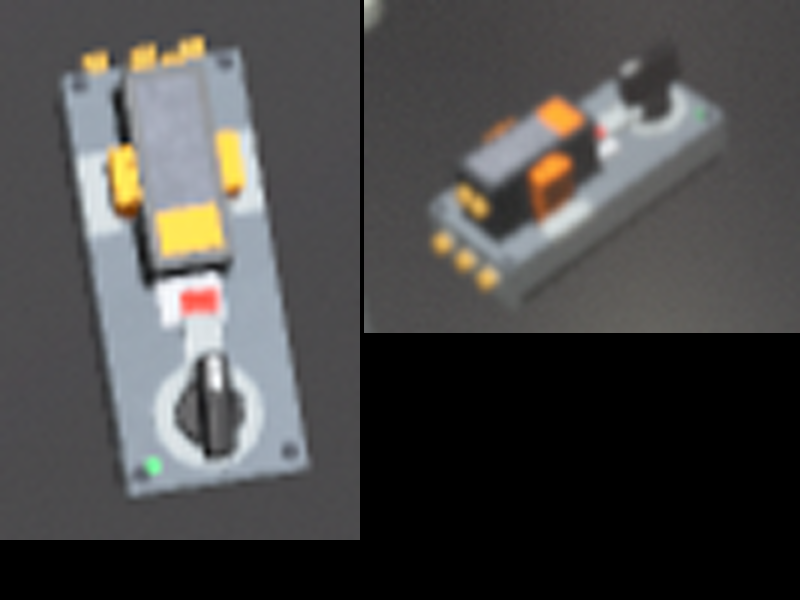

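The crops show the dock outline in top-view pixels at about (345,148), (375,143), (386,212) and (356,217). The tongue's red end is at (367.6,185) and the knob disc centre is near (369.5,203). I'll compute a coarse pose from these, then look from the wrist.

Run:
```python
from h import *
s=env.snapshot("top"); 
f=lambda x,y:((x+.5)/6-.5+335,(y+.5)/6-.5+135)
C=np.array([onz(s,*f(*p),.04) for p in ((63,78),(240,48),(308,465),(130,495))]);print(C.round(4))
print([np.linalg.norm(C[i]-C[(i+1)%4]).round(4) for i in range(4)])
ax=(C[0]+C[1]-C[2]-C[3]);yaw=np.arctan2(ax[1],ax[0]);ex=np.array([np.cos(yaw),np.sin(yaw),0])
o=C.mean(0)+.04*ex;print("yaw",yaw,"origin",o,"knob",o-.105*ex)
print("tip",onz(s,367.65,184.94,.053),"knobdisc",onz(s,*f(210,412),.045))
w=env.snapshot("wrist");st=env.read_state();R=np.array(st["ee_rot"]);print("cam in tool",R.T@(w["origin"]-st["tcp_pos"]),(R.T@w["orientation"]).round(3).tolist(),w["fx"])
```

```text
[[ 0.6973 -0.0917  0.04  ]
 [ 0.71   -0.1711  0.04  ]
 [ 0.5223 -0.1972  0.04  ]
 [ 0.5098 -0.1184  0.04  ]]
[np.float64(0.0804), np.float64(0.1895), np.float64(0.0797), np.float64(0.1894)]
yaw 0.13987580717368084 origin [ 0.64948557 -0.13903577  0.04      ] knob [ 0.54551107 -0.15367489  0.04      ]
tip [ 0.59364878 -0.14907579  0.053     ] knobdisc [ 0.54579804 -0.15397335  0.045     ]
cam in tool [ 0.06670925 -0.00073707 -0.12431193] [[0.001, -0.966, -0.259], [1.0, 0.001, -0.001], [0.002, -0.259, 0.966]] 276.58283952226725
```

Sides of 80 and 190 mm match the given size. The coarse pose is yaw 0.140, knob (0.5455, -0.154), and clamp angle about 0.04. Next I'll work out the approach to 0.25 m over the knob with tool y along dock y.

Add to h.py:
```python
from scipy.spatial.transform import Rotation as Rn
def go(p,yawy,st=None):
    """tool-frame shift and rotvec to reach TCP p, tool down, tool y at world yaw yawy"""
    st=st or env.read_state(); R=np.array(st["ee_rot"])
    y=np.array([np.cos(yawy),np.sin(yawy),0]); z=np.array([0,0,-1.]); T=np.c_[np.cross(y,z),y,z]
    print("d",(R.T@(np.array(p)-st["tcp_pos"])).round(4),"rv",Rn.from_matrix(R.T@T).as_rotvec().round(4))
```

```bash
python3 -c "
from h import *
go((.5455,-.154,.25),.14+np.pi/2-.04)"
```

```text
d [ 4.600e-01 -3.936e-01 -1.000e-04] rv [-2.0000e-04 -1.1000e-03 -2.8927e+00]
```

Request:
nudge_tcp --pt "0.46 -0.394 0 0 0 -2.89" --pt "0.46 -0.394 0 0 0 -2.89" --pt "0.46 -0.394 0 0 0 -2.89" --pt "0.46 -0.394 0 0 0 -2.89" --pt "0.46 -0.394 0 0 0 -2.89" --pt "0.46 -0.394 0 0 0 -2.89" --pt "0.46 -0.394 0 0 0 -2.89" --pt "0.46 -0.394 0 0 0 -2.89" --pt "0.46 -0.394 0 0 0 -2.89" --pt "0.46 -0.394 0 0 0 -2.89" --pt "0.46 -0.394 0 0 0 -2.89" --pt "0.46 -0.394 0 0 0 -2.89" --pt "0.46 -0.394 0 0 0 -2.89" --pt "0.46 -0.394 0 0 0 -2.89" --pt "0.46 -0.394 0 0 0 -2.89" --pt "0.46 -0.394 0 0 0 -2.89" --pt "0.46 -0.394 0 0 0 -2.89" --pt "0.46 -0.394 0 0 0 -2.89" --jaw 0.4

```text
refused: steps[0]: [0.46, -0.394, 0, 0, 0, -2.89] is not of type 'object' (schema: type "object"). Nothing was moved.
```

Nothing moved. I misread the format; it is a list of objects with named fields. Resending.

Request:
nudge_tcp --steps '[{"sx": 0.46, "sy": -0.394, "drz": -2.89}, {"sx": 0.46, "sy": -0.394, "drz": -2.89}, {"sx": 0.46, "sy": -0.394, "drz": -2.89}, {"sx": 0.46, "sy": -0.394, "drz": -2.89}, {"sx": 0.46, "sy": -0.394, "drz": -2.89}, {"sx": 0.46, "sy": -0.394, "drz": -2.89}, {"sx": 0.46, "sy": -0.394, "drz": -2.89}, {"sx": 0.46, "sy": -0.394, "drz": -2.89}, {"sx": 0.46, "sy": -0.394, "drz": -2.89}, {"sx": 0.46, "sy": -0.394, "drz": -2.89}, {"sx": 0.46, "sy": -0.394, "drz": -2.89}, {"sx": 0.46, "sy": -0.394, "drz": -2.89}, {"sx": 0.46, "sy": -0.394, "drz": -2.89}, {"sx": 0.46, "sy": -0.394, "drz": -2.89}, {"sx": 0.46, "sy": -0.394, "drz": -2.89}, {"sx": 0.46, "sy": -0.394, "drz": -2.89}, {"sx": 0.46, "sy": -0.394, "drz": -2.89}, {"sx": 0.46, "sy": -0.394, "drz": -2.89}]' --jaw 0.4

```text
time_s: 2.55
tcp_pos: [0.5454, -0.154, 0.25]
ee_rot: [[-0.995, -0.096, -0.0], [-0.096, 0.995, -0.0], [0.0, -0.0, -1.0]]
ft_force: [-0.1, -0.7, -0.0]
grip_width: 0.402
grasp_force: 0.0
```

Run:
```python
from h import *
s=env.snapshot("wrist");cv2.imwrite("pics/w1.png",s["pixels"][...,::-1])
print(env.read_state()["tcp_pos"],env.read_state()["joint_positions"])
for n,p in (("knobtop",(.5455,-.154,.088)),("tip",(.5937,-.149,.053)),("orig",(.6495,-.139,.087))): print(n,proj(s,p))
```

```text
[ 0.54540395 -0.15394595  0.25005648] [ 0.75991565  0.49248222 -0.77524495  1.94641291  0.44429057  0.8796958
  1.4200448 ]
knobtop (np.float64(321.38261455377295), np.float64(192.89531106063575))
tip (np.float64(321.79631536724213), np.float64(225.17591888758264))
orig (np.float64(325.71563598278703), np.float64(280.8880774338724))
```

View pics/w1.png

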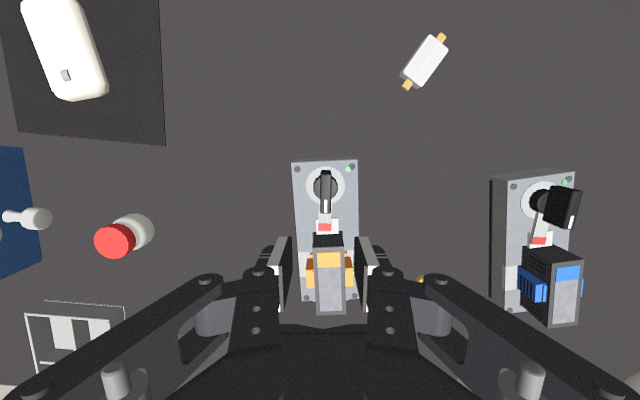

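The wrist view shows the knob bar at about (325,192), the red tip at (325,226) and the pads either side, at about 291 and 357. The features lie about 3–4 px right of my prediction, so I'll check this against the finger midpoint.

Run:
```python
from h import *
s=env.snapshot("wrist");st=env.read_state();R=np.array(st["ee_rot"]);t=np.array(st["tcp_pos"])
print("cx",s["cx"],"tcp",proj(s,t),"tip end",proj(s,t+R@[0,0,.019]), proj(s,t+R@[0,.017,.019]),proj(s,t+R@[0,-.017,.019]))
print([ (b[0],b[1]) for b in blobs(s,(0,110,80),(6,255,255),(300,210,350,240),3)])
g=cv2.cvtColor(s["pixels"],cv2.COLOR_RGB2GRAY)
for v in (180,190,200,250,270,300): print(v,g[v,268:382].tolist() if v>240 else g[v,286:366].tolist())
```

```text
cx 322.64903174545 tcp (np.float64(320.3935316564002), np.float64(264.5628438010543)) tip end (np.float64(320.61599258607805), np.float64(248.66153571451548)) (np.float64(350.91493928952394), np.float64(248.6553038277604)) (np.float64(290.3080258014723), np.float64(248.66776945652063))
[(array([324.51, 226.55]), [319, 224, 12, 7, 73])]
180 [95, 88, 88, 90, 91, 82, 165, 189, 190, 191, 189, 190, 189, 191, 190, 190, 190, 190, 189, 187, 211, 224, 227, 225, 228, 227, 227, 232, 188, 82, 71, 107, 126, 128, 56, 80, 101, 107, 109, 117, 121, 122, 128, 136, 87, 77, 131, 118, 79, 67, 210, 228, 230, 228, 226, 227, 226, 226, 197, 185, 186, 186, 187, 189, 188, 186, 186, 187, 186, 187, 188, 171, 104, 89, 91, 88, 92, 88, 89, 90]
190 [88, 92, 90, 92, 88, 88, 83, 191, 194, 191, 190, 189, 189, 189, 191, 190, 191, 192, 191, 188, 212, 225, 224, 226, 225, 229, 232, 143, 104, 111, 117, 116, 116, 119, 61, 85, 106, 113, 115, 117, 119, 122, 122, 124, 70, 93, 124, 125, 124, 123, 105, 109, 228, 232, 227, 226, 225, 225, 202, 189, 188, 187, 190, 190, 187, 188, 187, 187, 186, 187, 188, 194, 115, 87, 90, 91, 90, 91,
[... 1282 characters left out ...]
 152, 150, 148, 170, 195, 208, 220, 221, 220, 220, 221, 229, 176, 70, 14, 31, 33, 36, 30, 35, 31, 26, 26, 125, 129, 118, 173, 255, 255, 255, 255, 137, 24, 42, 41, 42, 45, 42, 41, 43, 45]
300 [40, 40, 45, 47, 33, 43, 45, 40, 43, 41, 33, 73, 121, 122, 127, 74, 35, 30, 77, 90, 91, 92, 91, 92, 89, 95, 94, 90, 92, 89, 93, 88, 87, 137, 175, 181, 171, 145, 125, 151, 162, 174, 177, 174, 178, 192, 197, 160, 134, 132, 133, 164, 188, 191, 187, 188, 185, 186, 188, 186, 187, 186, 188, 188, 189, 190, 192, 195, 194, 192, 189, 188, 190, 171, 138, 135, 139, 125, 149, 125, 91, 82, 89, 86, 89, 89, 88, 93, 90, 88, 92, 79, 34, 23, 52, 126, 126, 127, 84, 46, 35, 40, 39, 38, 43, 43, 46, 40, 37, 36, 41, 41, 39, 42]
```

Request:
nudge_tcp --steps '[{"sy": 0.001, "sz": 0.06}, {"sy": 0.002, "sz": 0.12}, {"sy": 0.002, "sz": 0.13}, {"sy": 0.002, "sz": 0.13}]' --jaw 0.4

```text
time_s: 3.15
tcp_pos: [0.5458, -0.1515, 0.1205]
ee_rot: [[-0.995, -0.097, 0.0], [-0.097, 0.995, 0.0], [-0.0, 0.0, -1.0]]
ft_force: [-0.0, -0.1, 0.5]
grip_width: 0.4
grasp_force: 0.0
```

Run:
```python
from h import *
s=env.snapshot("wrist");cv2.imwrite("pics/w2.png",s["pixels"][...,::-1])
t=env.read_state()["tcp_pos"]
for n,p in (("knobtop",(.5455,-.152,.088)),("bar+",(.5455+.022,-.152+.002,.088)),("bar-",(.5455-.022,-.152-.002,.088))): print(n,proj(s,p))
```

```text
knobtop (np.float64(319.97173225022743), np.float64(238.76357484632626))
bar+ (np.float64(319.79336566995784), np.float64(271.56411431587827))
bar- (np.float64(320.1626679971396), np.float64(203.6516413592717))
```

View pics/w2.png

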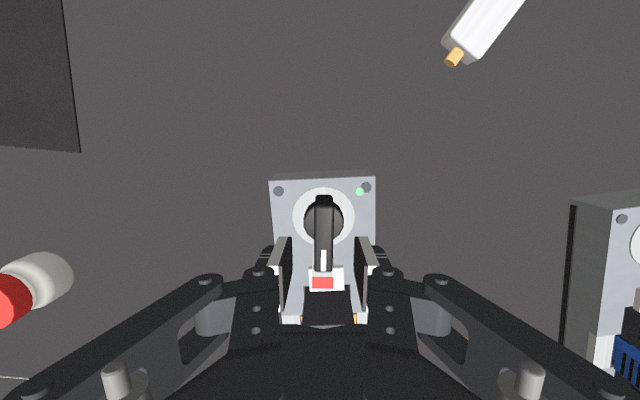

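The bar is centred at col 324, the finger midpoint is at 323, and the bar is parallel to the pads. I'll descend and grip it.

Request:
nudge_tcp --steps '[{"sz": 0.03}, {"sz": 0.0415}, {"sz": 0.0415}]' --jaw 0.4

```text
time_s: 3.58
tcp_pos: [0.5457, -0.152, 0.0793]
ee_rot: [[-0.995, -0.097, 0.001], [-0.097, 0.995, -0.0], [-0.001, -0.0, -1.0]]
ft_force: [0.1, 0.6, 0.2]
grip_width: 0.401
grasp_force: 0.0
```

Request:
nudge_tcp --steps '[{}, {}, {}, {}]' --jaw 0.0 --force 30

```text
time_s: 4.08
tcp_pos: [0.5461, -0.1512, 0.0798]
ee_rot: [[-0.995, -0.098, 0.002], [-0.098, 0.995, 0.0], [-0.002, -0.0, -1.0]]
ft_force: [-1.0, 1.8, 7.2]
grip_width: 0.134
grasp_force: 33.4
```

Request:
nudge_tcp --steps '[{"drz": 0.15}, {"drz": 0.3}, {"drz": 0.45}, {"drz": 0.6}, {"drz": 0.75}, {"drz": 0.9}, {"drz": 1.05}, {"drz": 1.2}, {"drz": 1.35}, {"drz": 1.45}, {"drz": 1.45}, {"drz": 1.45}]'

```text
time_s: 5.58
tcp_pos: [0.5454, -0.1521, 0.0798]
ee_rot: [[-0.216, 0.976, 0.0], [0.976, 0.216, -0.001], [-0.001, 0.0, -1.0]]
ft_force: [-1.6, 0.2, 8.0]
grip_width: 0.136
grasp_force: 33.6
```

Request:
nudge_tcp --steps '[{}, {}, {}]' --jaw 0.35

```text
time_s: 5.95
tcp_pos: [0.5452, -0.1519, 0.0784]
ee_rot: [[-0.216, 0.976, -0.0], [0.976, 0.216, 0.0], [0.0, -0.0, -1.0]]
ft_force: [-0.5, -0.2, 0.5]
grip_width: 0.35
grasp_force: 0.0
```

Request:
nudge_tcp --steps '[{"sz": -0.06}, {"sz": -0.12}, {"sz": -0.15}, {"sz": -0.15}]' --jaw 1.0

```text
time_s: 6.45
tcp_pos: [0.547, -0.1522, 0.2312]
ee_rot: [[-0.216, 0.976, 0.006], [0.976, 0.216, -0.001], [-0.003, 0.005, -1.0]]
ft_force: [-0.4, -0.2, -0.6]
grip_width: 0.999
grasp_force: 0.0
```

```bash
python3 -c "
from h import *
go((.6495-.01,-.1374-.0014,.22),.14+np.pi/2)"
```

```text
d [-0.0069  0.0932  0.0117] rv [ 0.0024  0.0061 -1.493 ]
```

Request:
nudge_tcp --steps '[{"sx": -0.007, "sy": 0.093, "sz": 0.01, "drz": -0.18}, {"sx": -0.007, "sy": 0.093, "sz": 0.01, "drz": -0.36}, {"sx": -0.007, "sy": 0.093, "sz": 0.01, "drz": -0.54}, {"sx": -0.007, "sy": 0.093, "sz": 0.01, "drz": -0.72}, {"sx": -0.007, "sy": 0.093, "sz": 0.01, "drz": -0.9}, {"sx": -0.007, "sy": 0.093, "sz": 0.01, "drz": -1.08}, {"sx": -0.007, "sy": 0.093, "sz": 0.01, "drz": -1.26}, {"sx": -0.007, "sy": 0.093, "sz": 0.01, "drz": -1.44}, {"sx": -0.007, "sy": 0.093, "sz": 0.01, "drz": -1.493}, {"sx": -0.007, "sy": 0.093, "sz": 0.01, "drz": -1.493}, {"sx": -0.007, "sy": 0.093, "sz": 0.01, "drz": -1.493}]'

```text
time_s: 7.82
tcp_pos: [0.637, -0.1385, 0.2174]
ee_rot: [[-0.99, -0.139, -0.002], [-0.139, 0.99, 0.0], [0.002, 0.001, -1.0]]
ft_force: [-0.3, -0.5, 0.4]
grip_width: 0.995
grasp_force: 0.0
```

Run:
```python
from h import *
s=env.snapshot("wrist");cv2.imwrite("pics/w3.png",s["pixels"][...,::-1])
print(env.read_state()["tcp_pos"])
for n,p in (("casstop",(.6495,-.1374,.087)),("knob",(.5455,-.152,.088))): print(n,proj(s,p))
x=env.snapshot("top");print(blobs(x,(0,110,80),(6,255,255),(335,165,410,225),2),[ (b[0],onz(x,*b[0],.053)) for b in blobs(x,(0,110,80),(6,255,255),(335,165,410,225),2)])
```

```text
[ 0.63719003 -0.13851819  0.21774761]
casstop (np.float64(320.55940644040635), np.float64(212.88956709686641))
knob (np.float64(320.4162017175246), np.float64(96.32040948774038))
[(array([387.92, 198.96]), [386, 196, 5, 7, 26])] [(array([387.92, 198.96]), array([ 0.55584841, -0.20160797,  0.053     ]))]
```

View pics/w3.png

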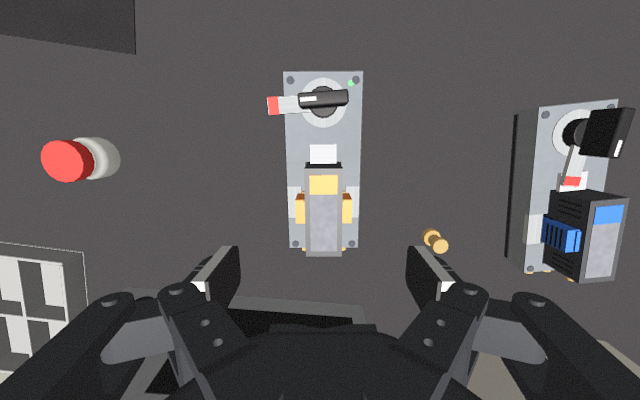

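The tongue now points to dock -y (tip at (272,105)), which is a joint angle of about 1.5. The cassette pads at 295 and 352 centre on 323.5, matching the finger midpoint of 323. Next comes the descent.

```bash
python3 -c "
from h import *
print(env.read_state()['tcp_pos'])
go((.6495,-.1371,.067),.14+np.pi/2)"
```

```text
[ 0.63728387 -0.13847288  0.21800567]
d [-0.0124 -0.0004  0.151 ] rv [ 0.0002 -0.0008 -0.0001]
```

Request:
nudge_tcp --steps '[{"sx": -0.012}, {"sx": -0.012, "sz": 0.06}, {"sx": -0.012, "sz": 0.1}, {"sx": -0.012, "sz": 0.1}, {"sx": -0.012, "sz": 0.1}]'

```text
time_s: 8.55
tcp_pos: [0.6512, -0.1364, 0.12]
ee_rot: [[-0.99, -0.14, 0.003], [-0.14, 0.99, 0.0], [-0.003, -0.0, -1.0]]
ft_force: [-0.0, -1.1, 0.3]
grip_width: 0.999
grasp_force: 0.0
```

```bash
python3 -c "
from h import *
print(env.read_state()['tcp_pos'])
go((.6495,-.1371,.067),.14+np.pi/2)
s=env.snapshot('wrist')
for b in blobs(s,(8,140,60),(25,255,255),(230,150,420,330),15): print(*b)"
```

```text
[ 0.65116446 -0.13644522  0.11998546]
d [ 0.0019 -0.0004  0.053 ] rv [-0.0002  0.0028  0.0004]
[287.42 209.65] [280, 202, 13, 14, 128]
[359.58 209.06] [355, 202, 13, 13, 120]
```

Request:
nudge_tcp --steps '[{"sx": 0.001, "sz": 0.02}, {"sx": 0.001, "sz": 0.045}, {"sx": 0.001, "sz": 0.053}, {"sx": 0.001, "sz": 0.053}, {"sx": 0.001, "sz": 0.053}]'

```text
time_s: 9.22
tcp_pos: [0.6492, -0.1369, 0.0663]
ee_rot: [[-0.99, -0.14, 0.002], [-0.14, 0.99, 0.0], [-0.002, -0.0, -1.0]]
ft_force: [-0.2, -0.1, 0.3]
grip_width: 1.002
grasp_force: 0.0
```

Request:
nudge_tcp --steps '[{}, {}, {}, {}, {}]' --jaw 0.0 --force 50

```text
time_s: 9.85
tcp_pos: [0.6493, -0.1364, 0.0678]
ee_rot: [[-0.99, -0.14, 0.002], [-0.14, 0.99, -0.0], [-0.002, -0.001, -1.0]]
ft_force: [-3.1, -0.1, 11.0]
grip_width: 0.442
grasp_force: 51.6
```

Run:
```python
from h import *
s=env.snapshot("wrist");a=s["pixels"][150:350,220:420,::-1]
t=env.snapshot("scene");b=t["pixels"][150:250,230:330,::-1]
cv2.imwrite("pics/w4.png",np.hstack([cv2.resize(a,(400,400)),cv2.resize(b,(400,400),interpolation=cv2.INTER_CUBIC)]))
```

```text
(no output)
```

View pics/w4.png

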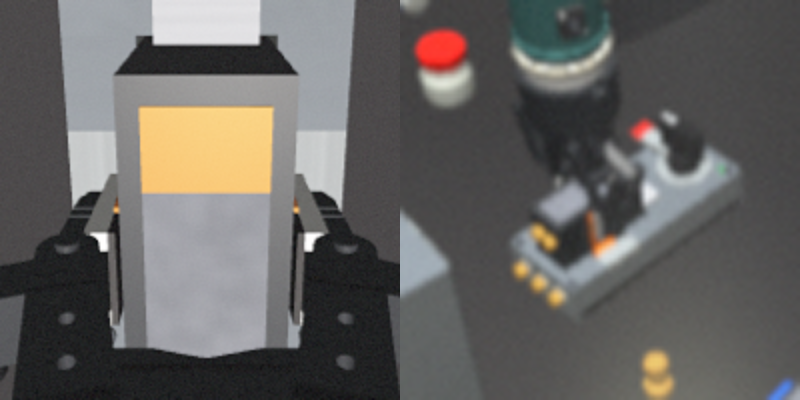

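The fingers sit on both orange pads, with only a sliver visible between them and the body, so both catches look fully pressed. I'll do a small test lift, watching the force.

Request:
nudge_tcp --steps '[{"sz": -0.004}, {"sz": -0.008}, {"sz": -0.012}, {"sz": -0.012}]'

```text
time_s: 10.45
tcp_pos: [0.6483, -0.1372, 0.0775]
ee_rot: [[-0.99, -0.14, -0.0], [-0.14, 0.99, -0.0], [0.0, -0.0, -1.0]]
ft_force: [-0.4, 0.4, -3.1]
grip_width: 0.437
grasp_force: 51.1
```

Request:
nudge_tcp --steps '[{"sz": -0.008}, {"sz": -0.016}, {"sz": -0.024}, {"sz": -0.034}, {"sz": -0.046}, {"sz": -0.06}, {"sz": -0.075}, {"sz": -0.088}, {"sz": -0.097}, {"sz": -0.097}, {"sz": -0.097}, {"sz": -0.097}]'

```text
time_s: 11.95
tcp_pos: [0.6479, -0.1371, 0.1738]
ee_rot: [[-0.99, -0.14, -0.001], [-0.14, 0.99, 0.0], [0.001, 0.0, -1.0]]
ft_force: [0.3, 0.5, -4.0]
grip_width: 0.441
grasp_force: 51.1
```

Run:
```python
from h import *
s=env.snapshot("wrist");a=s["pixels"][50:350,170:470,::-1]
t=env.snapshot("scene");b=t["pixels"][130:250,220:340,::-1]
cv2.imwrite("pics/w5.png",np.hstack([cv2.resize(a,(400,400)),cv2.resize(b,(400,400),interpolation=cv2.INTER_CUBIC)]))
st=env.read_state();print(st["tcp_pos"],st["ft_force"],np.abs(st["dq"]).max())
```

```text
[ 0.64809327 -0.13703029  0.173904  ] [ 0.19961346 -0.2565903  -3.35104663] 0.0022820892563842027
```

View pics/w5.png

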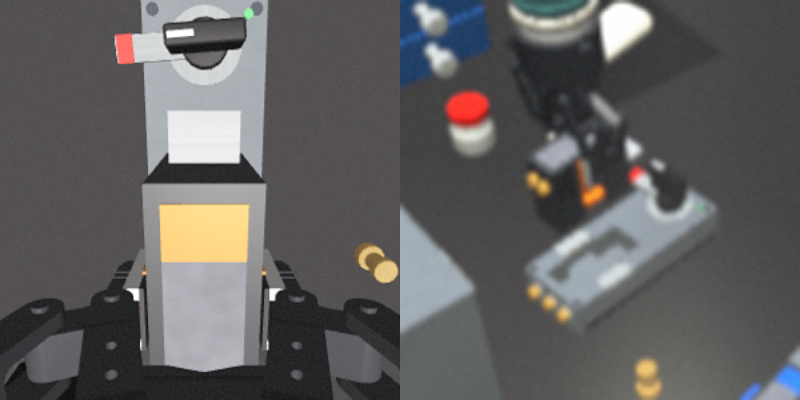

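The cassette is out of the well, upright and level in the pads. The clamp is still clear, and the air gap is about 78 mm (raised 106 mm, less 28 mm well depth). The arm is still, so I'll hand it in.

```bash
python3 -c "
from workcell import env
print(env.hand_in())"
```

```text
the job is handed in; nothing more can be done
None
```

I turned the clamp to about 1.5 rad and lifted the orange-catch cassette out by its pinched catches; I handed it in at about 12 s, held upright and still about 78 mm above its dock, without going near anything else.

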